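# Kit the blower rebuild tray

## Robot

A 6-joint arm with a two-finger parallel gripper is mounted at the origin on the work surface. World frame = base frame: x ahead of the robot, y to its left, z up, the work surface at z = 0. Lengths are in m, angles in rad, forces in N, time in s.
With the tool pointing down it reaches from about 0.3 to 0.775 m from the base axis. Payload 14.6 kg.
Tool frame: the origin (TCP) lies on the centre line of the jaws, within the pads' length; the fingertips stand 19 mm ahead of it and the grasp point (between the pads) is the TCP; z points along the fingers, y is the direction in which the jaws open and shut (so a half turn about z gives the same grasp; the last joint's range is limited). The gripper opens to 85 mm and grips with 20 to 120 N. Pads are 22 mm wide; open, the fingers measure 114 mm over their backs; the gripper's body (76 mm by 85 mm) begins 54 mm behind the grasp point. The pads swing forward as they close: fully open they stand 13 mm farther back than shut.
Start: joints at [-1.394, 0.3, 1.521, -0, 1.321, -0.067], TCP at [0.133, -0.534, 0.215] pointing down, gripper open.
Joint ranges: [-3.03, 3.03], [-0.79, 2.21], [0.23, 2.52], [-1.04, 4.18], [0, 3.07], [-2.55, 2.55]. Speed limits (rad/s): [2.22, 2.22, 2.57, 3.14, 3.14, 3.14].

## Interface

Orientations are given as a unit quaternion [w, x, y, z].
In Python, from station import robot gives the robot as it stands.
- The arm moves only by the shell command python3 -m creep 'ROWS'. ROWS is JSON, a list of rows, each an object with "dp": the shift along the tool's x, y, z in m, a list of three; "yaw": the turn about the tool's z in degrees; "grip": the opening, from -1 (shut) to 1 (fully open). A call has 1 to 20 rows; each row shifts and turns the commanded pose from where the row before left it, along the tool's axes as they then stand; what a row does not reach is not made up. A row lasts 1/12 s, in which the tool goes at most 41.7 mm and 7.16 degrees, less where a joint would pass 70% of its speed; a pose out of reach is approached as far as the arm can. A call is refused whole if a number of a shift passes 0.0417 or a number of a turn 7.16, either way. A call with a gripper value outside its range is refused whole. The fingers move at their own pace and stop on an object; the grip force is fixed at half the most. Time passes only in rows, so rows that do not move let the fingers close. It gives the time, the measured TCP pose, the force and the opening at its end, in the units of the state.
- robot.get_state(): the state, without advancing time (a new reading comes with each control period).
- robot.snapshot(name): name is "side" or "top" or "wrist"; returns a dict with "image" (400x640x3 uint8, blue, green, red), "intrinsics" (3x3 intrinsics, pixels), "R" (3x3) and "t" (3): a world point X has camera coordinates R X + t. Camera axes: x right, y down, z forward; pixel columns grow to the right and rows downward; lengths in m; the calibration is good to about 2 mm. A picture is of the moment at which its call begins. There is no depth.
- robot.sign_off(): hands the job in, once; it reports no verdict.
Trained networks look in the newest picture that a camera, given by its name, has taken for a name from the list of things; names that differ only in an ending like _2 or _b are one class to them, and where a whole thing is asked for, a point or a joint stands for the part that bears it (a point fixed in the world has none). Each returns a list of dicts, best first, with "p" (0 to 1); they miss things now and then, are a little off and sometimes report something else, mostly with a low value. They report only what shows in the picture. A call takes as long as a camera call. They do not tell look-alikes from the thing itself.
- robot.recognise(camera, name): "bbox" ([left, top, right, bottom] in pixels, round what is visible of it).
- robot.cut_out(camera, name): "mask" (400x640 bool, what is visible of it) and "bbox" ([left, top, right, bottom] in pixels, round what is visible of it).
The state is a dict: "time": time; "q": joint angles; "joint_vel": joint speeds; "tau": joint torques, N m; "ee_pos": TCP position; "orientation": TCP orientation; "contact_force": force on the tool from outside, world axes, zero at the start; "wrist_torque": the same for the moment, N m; "finger_gap": opening from 0.0 (shut) to 1.0 (fully open).
Only numpy, scipy, OpenCV 4.12 (cv2) and the standard library are available. Lean on these libraries where they do the work, as an engineer would, in place of code of your own. Each camera call takes 0.05 s, during which the arm holds its last target. There are 200 camera calls.

## Task

Fill the kitting tray for the next blower rebuild: put the larger bearing over the post, the smaller pulley open side up in the round dish, the hose fitting in the long trough and the oil feed block, holes up and lengthwise, in the rectangular pocket, each lying flat on the floor of its insert. Set each part down, do not drop it. The small bearing and the large pulley belong to another unit: leave them where they lie.

Things in the scene. Friction and masses are not known exactly. Their poses are not given: they have to be found in the camera images.
- bearing_large: The bearing for this build: the larger of two loose steel ball bearings, a flat ring with a dark seal between bright races, outside diameter 62 mm, bore 35 mm, 20 mm thick, 0.2 kg, lying flat on the bench. Origin: centre of its underside; z up along its bore. It goes over the post of the post insert.
- bearing_small: Look-alike, to be left alone: the smaller steel ball bearing, outside diameter 47 mm, bore 17 mm, 20 mm thick, lying flat on the bench. Origin: centre of its underside.
- pulley_small: The pulley for this build: the smaller of two loose aluminium belt pulleys, a round cup with smooth outside and a steel hub in the middle, outside diameter 56 mm, 28 mm high, wall 6 mm, 0.16 kg, standing open side up on the bench. Origin: centre of its underside; z up. It goes into the round insert, open side up.
- pulley_large: Look-alike, to be left alone: the larger aluminium pulley, same shape, outside diameter 78 mm, 28 mm high, on the bench. Origin: centre of its underside.
- hose_fitting: Straight steel hose fitting lying on the bench, 80 mm long in all: a square middle body 24 x 24 mm and 30 mm long, with a ribbed round stub of 18 mm diameter and 25 mm long at each end; 0.1 kg. Origin: the middle of its axis, 12 mm above what it lies on; x along its length. Both ends are alike. It goes into the long trough insert.
- oil_block: Rectangular aluminium oil feed block, 50 (x) x 36 (y) x 26 (z) mm, two large and four small dark holes in its top, 0.12 kg, flat on the bench. Origin: centre of its underside; x along its 50 mm side, z up. It goes into the rectangular pocket insert, holes up, its long side along the pocket's, either way round.
- post_nest: Post insert: black plate 74 x 74 mm, 4 mm thick, with an upright aluminium post of 18 mm diameter in its middle, whose top is 30 mm above the origin. Fixed in any quarter of the grey kitting tray (270 x 230 mm, rim 14 mm high, floor 4 mm; quarter centres 125 x 105 mm apart). Origin: centre of its underside, 4 mm above the bench; z up; the post stands at the origin; x along the tray's longer side to within 0.15 rad.
- round_nest: Round insert: black shallow round dish, 82 mm outside, 74 mm inside, rim 10 mm above the origin, inner floor 3 mm above it. Fixed in any quarter of the grey kitting tray (270 x 230 mm, rim 14 mm high, floor 4 mm; quarter centres 125 x 105 mm apart). Origin: centre of its underside, 4 mm above the bench; z up; x along the tray's longer side to within 0.15 rad.
- long_nest: Long trough insert: black open trough, 108 (x) x 52 (y) mm outside, 100 x 44 mm inside, rim 12 mm above the origin, inner floor 4 mm above it. Fixed in any quarter of the grey kitting tray (270 x 230 mm, rim 14 mm high, floor 4 mm; quarter centres 125 x 105 mm apart). Origin: centre of its underside, 4 mm above the bench; z up; x along the trough.
- block_nest: Rectangular pocket insert: black open pocket, 78 (x) x 64 (y) mm outside, 70 x 56 mm inside, rim 10 mm above the origin, inner floor 4 mm above it. Fixed in any quarter of the grey kitting tray (270 x 230 mm, rim 14 mm high, floor 4 mm; quarter centres 125 x 105 mm apart). Origin: centre of its underside, 4 mm above the bench; z up; x along the longer side.
Mind the look-alikes: they are no part of the job. Leave any turquoise or yellow look-alike of the bearing_large alone.

How it is judged:
At the end, for the whole second after the job is handed in: Each part within 15 mm of its insert's centre, down on its floor (about 4 mm), level (0.12 rad), right way up (fitting: any flat side), fitting and block lengthwise within 0.35 rad, all at rest and released; small bearing and large pulley within 30 mm of their start (horizontal distance between bearing_large and post_nest below 0.015 m and z of bearing_large in the frame of post_nest below 0.008 m and linear speed of each of bearing_large, pulley_small, hose_fitting, oil_block below 0.02 m/s and angular speed of each of bearing_large, pulley_small, hose_fitting, oil_block below 0.2 rad/s and angle between each of bearing_large, pulley_small, oil_block's own z axis and vertical below 0.12 rad and horizontal distance between pulley_small and round_nest below 0.015 m and z of pulley_small in the frame of round_nest below 0.008 m and horizontal distance between hose_fitting and long_nest below 0.015 m and z of hose_fitting in the frame of long_nest below 0.021 m and horizontal distance between oil_block and block_nest below 0.015 m and z of oil_block in the frame of block_nest below 0.009 m and angle between the x axis of hose_fitting and the x axis of long_nest, either way round below 0.35 rad and angle between the x axis of oil_block and the x axis of block_nest, either way round below 0.35 rad and (angle between hose_fitting's own z axis and vertical below 0.12 rad or angle between hose_fitting's own z axis and vertical above 3.0216 rad or angle between hose_fitting's own y axis and vertical below 0.12 rad or angle between hose_fitting's own y axis and vertical above 3.0216 rad) and distance of each of bearing_small, pulley_large from where it was at the start of the episode below 0.03 m); the robot touches nothing.
It fails at once if a part is dropped (let fall more than about 25 mm) ((contact force between the fingers and bearing_large below 0.05 N and linear speed of bearing_large above 0.7 m/s) or (contact force between the fingers and pulley_small below 0.05 N and linear speed of pulley_small above 0.7 m/s) or (contact force between the fingers and hose_fitting below 0.05 N and linear speed of hose_fitting above 0.7 m/s) or (contact force between the fingers and oil_block below 0.05 N and linear speed of oil_block above 0.7 m/s)).
It fails at once if a look-alike (small bearing or large pulley) is displaced by more than 30 mm (distance of any of bearing_small, pulley_large from where it was at the start of the episode above 0.03 m).
It also fails if it takes over 102 s, if anything falls off the work surface, if the arm or the gripper's body presses on something with over 40 N, if the wrist force passes 120 N, or if a joint passes its speed limit or range.

## Working session

There is one attempt and no reset: what is moved stays moved. The work goes in short steps, Python scripts to look and compute and a shell command to move; the robot and the scene stay as the last step left them, time stands still between calls to the robot, and variables do not carry over. Pictures are saved under pics/ and viewed, about 12 in all and at most 16, crops included, and the job is handed in when it is done.

```bash
mkdir -p pics; ls; cat > h.py <<'E'
import numpy as np,cv2
from station import robot
def snap(c,f=None):
    s=robot.snapshot(c)
    if f: cv2.imwrite('pics/'+f,s['image'])
    return s
def w(s,u,v,z):
    K=np.array(s['intrinsics']);R=np.array(s['R']);t=np.array(s['t'])
    d=R.T@np.linalg.solve(K,[u,v,1]);c=-R.T@t
    return (c+d*(z-c[2])/d[2]).round(4)
def pix(s,X):
    p=np.array(s['intrinsics'])@(np.array(s['R'])@np.array(X)+np.array(s['t']));return (p[:2]/p[2]).round(1)
E
python3 - <<'E'
from h import *
print(robot.get_state())
Z=dict(bearing_large=.02,bearing_small=.02,pulley_small=.028,pulley_large=.028,hose_fitting=.02,oil_block=.026,post_nest=.008,round_nest=.014,long_nest=.016,block_nest=.014)
for c in('top','side'):
    s=snap(c,c+'0.png');print(c,-np.array(s['R']).T@s['t'])
    for n in Z:
        for r in robot.cut_out(c,n)[:3]:
            m=r['mask'].astype('uint8');cn=max(cv2.findContours(m,0,2)[0],key=cv2.contourArea)
            (u,v),sz,a=cv2.minAreaRect(cn)
            P=np.array([w(s,x,y,Z[n])[:2] for x,y in cv2.boxPoints(((u,v),sz,a))])
            e=P[1]-P[0];g=P[2]-P[1]
            if np.linalg.norm(g)>np.linalg.norm(e): e,g=g,e
            print(n,round(r['p'],2),(round(u),round(v)),P.mean(0).round(4),np.linalg.norm(e).round(4),np.linalg.norm(g).round(4),'long ang',np.degrees(np.arctan2(e[1],e[0])).round(1))
E
```

```text
pics
{'time': 0.0, 'q': array([-1.39357977e+00,  3.00494972e-01,  1.52162072e+00, -1.40989432e-05,
        1.32071995e+00, -6.66168072e-02]), 'joint_vel': array([ 0.00117408, -0.00168957,  0.00081383, -0.00075072,  0.00021532,
       -0.00134079]), 'tau': array([-1.16534852e-04, -5.43503523e+01, -3.61794591e+01, -4.40662495e-05,
        4.12006382e-03, -4.17086858e-05]), 'ee_pos': array([ 0.13271961, -0.53346378,  0.21399147]), 'orientation': array([-6.20165415e-04,  9.92576957e-01,  1.21616599e-01, -4.11696301e-05]), 'contact_force': array([ 0.10958469,  0.31524401, -0.05376064]), 'wrist_torque': array([0.01102188, 0.00187799, 0.0392754 ]), 'finger_gap': 1.002240767916166}
top [ 0.43755778 -0.09883517  1.06860322]
bearing_large 0.84 (446, 158) [ 0.648  -0.4216] 0.0641 0.0603 long ang -44.7
bearing_large 0.75 (475, 190) [ 0.567 -0.494] 0.0672 0.0597 long ang -89.4
bearing_large 0.74 (434, 200) [ 0.5383 -0.3873] 0.0665 0.0618 long ang -62.9
bearing_small 0.51 (333, 168) [ 0.6184 -0.1266] 0.0426 0.0407 long ang -44.0
pulley_small 0.58 (386, 195) [ 0.5492 -0.2619] 0.0538 0.0515 long ang
[... 967 characters left out ...]
[ 0.54   -0.2506] 0.0732 0.0543 long ang 127.2
pulley_large 0.65 (340, 208) [ 0.4501 -0.0981] 0.0935 0.0733 long ang 127.6
hose_fitting 0.7 (403, 160) [ 0.421  -0.3865] 0.0778 0.0447 long ang -138.3
hose_fitting 0.18 (217, 262) [0.583  0.2452] 0.0799 0.0794 long ang -83.9
oil_block 0.5 (379, 192) [ 0.3998 -0.2226] 0.0542 0.0541 long ang -138.5
post_nest 0.88 (217, 262) [0.5887 0.2421] 0.0826 0.0809 long ang 175.9
round_nest 0.88 (277, 266) [0.4597 0.1478] 0.085 0.0823 long ang -61.2
long_nest 0.64 (249, 237) [0.5786 0.1366] 0.1206 0.0575 long ang 169.2
long_nest 0.25 (247, 292) [0.4642 0.2497] 0.0824 0.0654 long ang 170.2
block_nest 0.72 (247, 292) [0.4649 0.2496] 0.083 0.0678 long ang 170.2
```

```bash
python3 -c "
import cv2
a=cv2.imread('pics/top0.png');cv2.imwrite('pics/topc.png',cv2.resize(a[120:320,140:540],None,fx=2,fy=2,interpolation=3))"
```

```text
(no output)
```

View pics/topc.png

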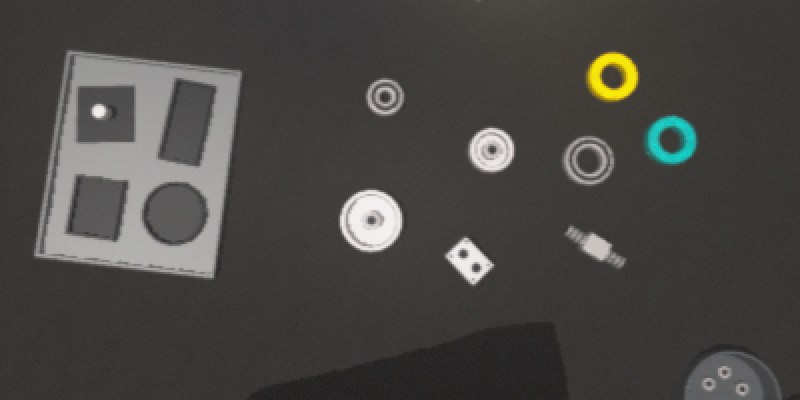

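```bash
cat >> h.py <<'E'
H=dict(bearing_large=.01,bearing_small=.01,pulley_small=.014,pulley_large=.014,hose_fitting=.012,oil_block=.013,post_nest=.008,round_nest=.012,long_nest=.013,block_nest=.012)
def meas(c,n,s,near=None,z=None):
    "best detection (nearest to `near`): mask min-area rect -> world centre (mid-height plane), long/short side, angle of long side"
    out=[]
    for r in robot.cut_out(c,n):
        m=r['mask'].astype('uint8');cs=cv2.findContours(m,0,2)[0]
        if not cs: continue
        pts=max(cs,key=cv2.contourArea)[:,0,:]
        q=np.array([w(s,x,y,z if z is not None else H[n])[:2] for x,y in pts])
        (cx,cy),sz,a=cv2.minAreaRect((q*1000).astype('float32'))
        if sz[0]<sz[1]: a+=90
        out.append((r['p'],np.array([cx,cy])/1000,max(sz),min(sz),(a+90)%180-90,pts.mean(0).round()))
    if near is not None: out.sort(key=lambda o:np.linalg.norm(o[1]-near))
    return out
def show(o): print(round(o[0],2),'xy',o[1].round(4),'L %.0f W %.0f ang %.1f'%o[2:5],'px',o[5])
def head():
    st=robot.get_state();a,b,c,d=st['orientation'];return np.degrees(np.arctan2(2*(b*c+a*d),a*a+b*b-c*c-d*d))
def go(x,y,z,jaw=None):
    "shift in tool axes (before any yaw), and yaw to bring jaw (tool y) axis to world angle jaw"
    st=robot.get_state();p=st['ee_pos'];h=np.radians(head());d=np.array([x,y,z])-p
    cur=np.degrees(h)-90;yaw=None if jaw is None else -(((jaw-cur)+90)%180-90)
    print('t %.1f p %s head %.1f q6 %.2f gap %.2f F %s'%(st['time'],p.round(4),np.degrees(h),st['q'][5],st['finger_gap'],st['contact_force'].round(1)))
    print('dp',(d@[np.cos(h),np.sin(h),0]).round(4),(d@[np.sin(h),-np.cos(h),0]).round(4),round(-d[2],4),'yaw',yaw)
E
python3 - <<'E'
from h import *
for c in('top','side','wrist'):
    s=snap(c,c+'1.png');print(c,-np.array(s['R']).T@s['t'],'axis',np.array(s['R'])[2])
    for n in H:
        for o in meas(c,n,s)[:3]: print(n,end=' ');show(o)
print(w(snap('top'),438,243.5,.012))
go(.41,-.23,.16,45)
E
```

```text
top [ 0.43755778 -0.09883517  1.06860322] axis [ 0.10342236  0.00418861 -0.99462871]
bearing_large 0.89 xy [ 0.5663 -0.4983] L 60 W 60 ang -45.6 px [475. 189.]
bearing_large 0.79 xy [ 0.5407 -0.3919] L 60 W 60 ang -0.9 px [437. 198.]
bearing_large 0.63 xy [ 0.6507 -0.424 ] L 65 W 59 ang -45.4 px [446. 157.]
bearing_small 0.59 xy [ 0.6194 -0.1263] L 45 W 45 ang 0.6 px [332. 168.]
pulley_small 0.59 xy [ 0.5521 -0.2642] L 55 W 55 ang 0.6 px [386. 195.]
pulley_large 0.96 xy [ 0.4574 -0.1096] L 79 W 75 ang 0.7 px [324. 231.]
hose_fitting 0.65 xy [ 0.4289 -0.3966] L 83 W 26 ang 59.4 px [439. 243.]
oil_block 0.56 xy [0.5852 0.1323] L 108 W 54 ang -10.2 px [234. 179.]
post_nest 0.68 xy [0.5946 0.2387] L 77 W 72 ang -89.4 px [199. 174.]
round_nest 0.62 xy [0.4667 0.144 ] L 81 W 81 ang -43.6 px [228. 225.]
block_nest 0.6 xy [0.4715 0.2471] L 82 W 69 ang -6.6 px [187. 223.]
side [0.04758766 0.49604815 0.96384568] axis [ 0.40257739 -0.4914459  -0.77227739]
bearing_large 0.8 xy [ 0.6451 -0.4216] L 79 W 59 ang -51.8 px [355. 125.]
bearing_large 0.73 xy [ 0.5336 -0.3859] L 79 W 61 ang -61.3 px [373
[... 552 characters left out ...]
 0.147 ] L 83 W 81 ang -47.2 px [279. 264.]
oil_block 0.65 xy [ 0.4053 -0.2321] L 54 W 53 ang -48.5 px [378. 192.]
post_nest 0.84 xy [0.5888 0.2417] L 77 W 75 ang 1.7 px [215. 261.]
round_nest 0.83 xy [0.4589 0.148 ] L 84 W 81 ang 0.3 px [279. 266.]
round_nest 0.19 xy [ 0.5331 -0.3868] L 82 W 60 ang -53.7 px [376. 146.]
long_nest 0.74 xy [0.5788 0.1351] L 117 W 57 ang -9.2 px [247. 236.]
block_nest 0.67 xy [0.4653 0.2491] L 85 W 68 ang -6.3 px [245. 293.]
wrist [ 0.20307018 -0.51655852  0.37495851] axis [-0.27890964 -0.07102839 -0.95768699]
[ 0.4273 -0.3983  0.012 ]
t 2.8 p [ 0.1328 -0.5337  0.2146] head 14.0 q6 -0.07 gap 1.00 F [-0.6 -0.5 -0.6]
dp 0.3424 -0.2278 0.0546 yaw 58.96838030262475
```

View pics/wrist1.png

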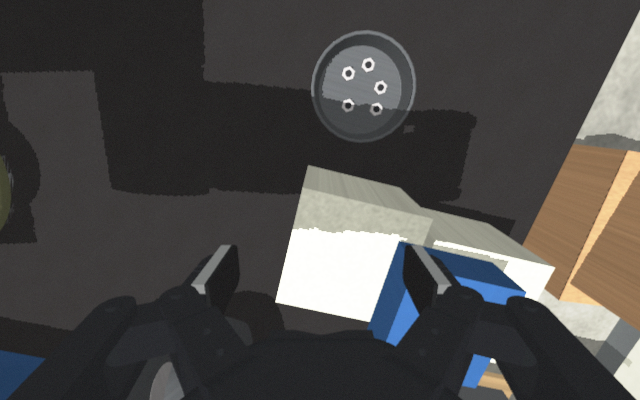

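```bash
python3 -m creep '[{"dp":[0.0285,-0.019,0.002]},{"dp":[0.0285,-0.019,0.002]},{"dp":[0.0285,-0.019,0.002]},{"dp":[0.0285,-0.019,0.002]},{"dp":[0.0285,-0.019,0.002]},{"dp":[0.0285,-0.019,0.002]},{"dp":[0.0285,-0.019,0.002]},{"dp":[0.0285,-0.019,0.002]},{"dp":[0.0285,-0.019,0.005]},{"dp":[0.0285,-0.019,0.005]},{"dp":[0.0285,-0.019,0.005]},{"dp":[0.0285,-0.019,0.005]},{"yaw":-6.2},{"yaw":-6.2},{"yaw":-6.2},{"yaw":-6.2},{"yaw":-6.2},{"dp":[0,0,0]}]'
python3 - <<'E'
from h import *
s=snap('wrist','wrist2.png')
for n in ('oil_block',):
    for o in meas('wrist',n,s)[:3]: print(n,end=' ');show(o)
    for o in meas('wrist',n,s,z=.026)[:3]: print(n,end=' ');show(o)
go(.407,-.233,.03,-45)
E
```

```text
t 3.0 p [ 0.1328 -0.5338  0.2146] head 14.0 q6 -0.07 gap 1.00 F [ 1.2 -0.7 -0.1]
dp 0.3387 -0.2257 0.1846 yaw -31.030107867662736invalid input at $[0]: expected keys dp, yaw, grip
```

View pics/wrist2.png

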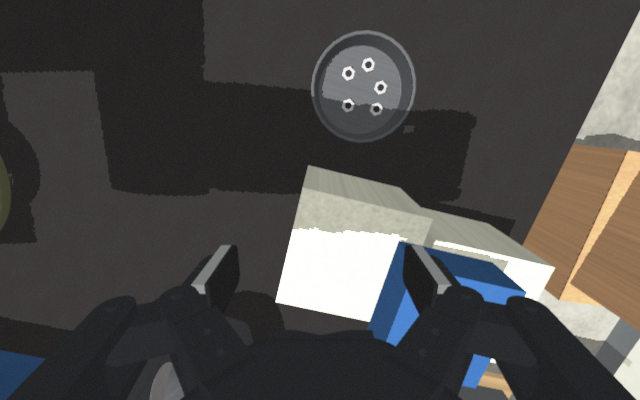

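```bash
python3 -m creep '[{"dp":[0.028,-0.019,0.002],"yaw":0,"grip":1},{"dp":[0.028,-0.019,0.002],"yaw":0,"grip":1},{"dp":[0.028,-0.019,0.002],"yaw":0,"grip":1},{"dp":[0.028,-0.019,0.002],"yaw":0,"grip":1},{"dp":[0.028,-0.019,0.002],"yaw":0,"grip":1},{"dp":[0.028,-0.019,0.002],"yaw":0,"grip":1},{"dp":[0.028,-0.019,0.004],"yaw":0,"grip":1},{"dp":[0.028,-0.019,0.004],"yaw":0,"grip":1},{"dp":[0.028,-0.019,0.005],"yaw":0,"grip":1},{"dp":[0.028,-0.019,0.005],"yaw":0,"grip":1},{"dp":[0.028,-0.019,0.005],"yaw":0,"grip":1},{"dp":[0.028,-0.019,0.005],"yaw":0,"grip":1},{"dp":[0,0,0],"yaw":-6.2,"grip":1},{"dp":[0,0,0],"yaw":-6.2,"grip":1},{"dp":[0,0,0],"yaw":-6.2,"grip":1},{"dp":[0,0,0],"yaw":-6.2,"grip":1},{"dp":[0,0,0],"yaw":-6.2,"grip":1},{"dp":[0,0,0],"yaw":0,"grip":1}]'
python3 - <<'E'
from h import *
s=snap('wrist','wrist3.png')
for n in ('oil_block',):
    for o in meas('wrist',n,s)[:3]: print(n,end=' ');show(o)
    for o in meas('wrist',n,s,z=.026)[:3]: print(n,end=' ');show(o)
go(.407,-.233,.03,-45)
E
```

```text
time: 4.45
ee_pos: [0.4038, -0.2313, 0.1746]
orientation: [0.0, 0.923, 0.385, 0.0]
contact_force: [0.1, 1.1, -0.4]
finger_gap: 0.999
oil_block 0.76 xy [ 0.4055 -0.2354] L 54 W 37 ang 43.6 px [323. 177.]
oil_block 0.76 xy [ 0.4075 -0.2331] L 52 W 36 ang 43.5 px [323. 177.]
t 4.6 p [ 0.4038 -0.2314  0.1746] head 44.8 q6 0.19 gap 1.00 F [ 0.3 -0.1  0.3]
dp 0.0011 0.0034 0.1446 yaw -0.24675603109616873
```

View pics/wrist3.png

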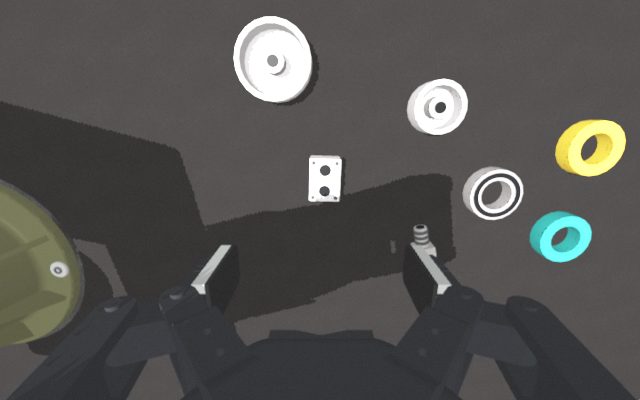

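```bash
python3 -m creep '[{"dp":[0,0.004,0.03],"yaw":1.3,"grip":1},{"dp":[0,0,0.035],"yaw":0,"grip":1},{"dp":[0,0,0.035],"yaw":0,"grip":1},{"dp":[0,0,0.025],"yaw":0,"grip":1},{"dp":[0,0,0.015],"yaw":0,"grip":1},{"dp":[0,0,0.005],"yaw":0,"grip":1},{"dp":[0,0,0],"yaw":0,"grip":1},{"dp":[0,0,0],"yaw":0,"grip":-1},{"dp":[0,0,0],"yaw":0,"grip":-1},{"dp":[0,0,0],"yaw":0,"grip":-1},{"dp":[0,0,0],"yaw":0,"grip":-1},{"dp":[0,0,0],"yaw":0,"grip":-1},{"dp":[0,0,0],"yaw":0,"grip":-1}]'
python3 - <<'E'
from h import *
snap('side','side4.png')
go(.468,.248,.12,83)
E
python3 -c "
import cv2
a=cv2.imread('pics/side4.png');cv2.imwrite('pics/s4c.png',cv2.resize(a[110:270,280:500],None,fx=3,fy=3,interpolation=3))"
```

```text
time: 5.68
ee_pos: [0.4068, -0.2343, 0.0299]
orientation: [0.0, 0.928, 0.372, 0.0]
contact_force: [0.2, -0.0, 0.3]
finger_gap: 0.144
t 5.7 p [ 0.4067 -0.2342  0.0298] head 43.7 q6 0.21 gap 0.06 F [-0.3  0.7 -0.2]
dp 0.3773 -0.3065 -0.0902 yaw 50.66182599276286
```

View pics/s4c.png

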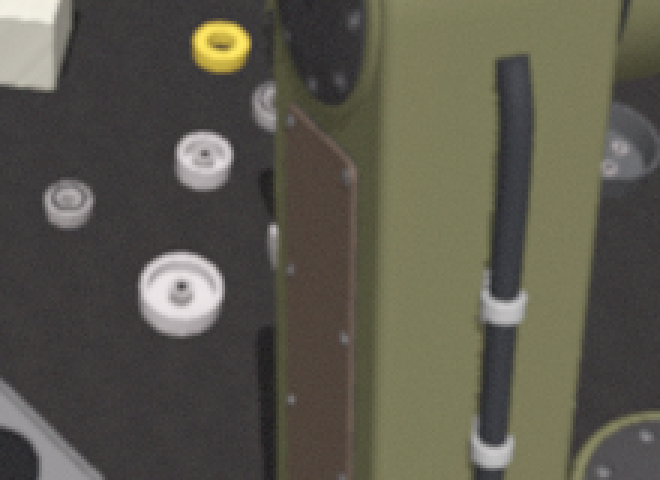

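```bash
python3 - <<'E'
from h import *
s=snap('wrist','wrist5.png')
for o in meas('wrist','oil_block',s,z=.026)[:3]: show(o)
go(.468,.248,.12,83)
E
```

```text
0.83 xy [ 0.4086 -0.2317] L 55 W 36 ang 43.5 px [319. 217.]
t 5.8 p [ 0.4066 -0.2342  0.0297] head 43.7 q6 0.21 gap 0.00 F [ 0.1 -0.4  0.2]
dp 0.3773 -0.3065 -0.0903 yaw 50.66432060537525
```

View pics/wrist5.png

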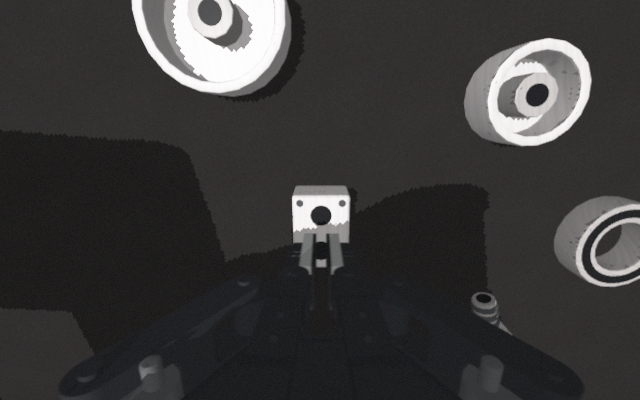

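```bash
python3 - <<'E'
from h import *
s=snap('wrist');st=robot.get_state();p=st['ee_pos'];h=np.radians(head())
x=np.array([np.cos(h),np.sin(h),0]);y=np.array([np.sin(h),-np.cos(h),0])
for d in(-.02,-.01,0,.01,.019):
  print(d,[pix(s,p+x*a+y*b+[0,0,-d]) for a,b in((.011,0),(-.011,0),(.011,.01))])
c=w(s,322,185,0);print('block far bottom? ',[ (pix(s,np.append(np.array([.4075,-.2331])+a*np.array([x[0],x[1]]),z))) for a in(.025,-.025) for z in(.026,0)])
E
```

```text
-0.02 [array([320.5, 230.5]), array([320.5, 266.3]), array([338.9, 230.5])]
-0.01 [array([320.5, 223.5]), array([320.5, 257.6]), array([337.8, 223.5])]
0 [array([320.5, 217.3]), array([320.5, 249.8]), array([336.8, 217.3])]
0.01 [array([320.5, 211.8]), array([320.5, 242.8]), array([336. , 211.8])]
0.019 [array([320.5, 207.3]), array([320.5, 237. ]), array([335.3, 207.3])]
block far bottom?  [array([320.3, 191.5]), array([320.3, 181.4]), array([320.2, 264.4]), array([320.3, 246.4])]
```

```bash
python3 -m creep '[{"dp":[0,0,0],"yaw":0,"grip":1},{"dp":[0,0,0],"yaw":0,"grip":1},{"dp":[0,0,0],"yaw":0,"grip":1},{"dp":[0,0,0],"yaw":0,"grip":1},{"dp":[0,0,0],"yaw":0,"grip":1},{"dp":[0,0,0],"yaw":0,"grip":1},{"dp":[0,0,0],"yaw":0,"grip":1},{"dp":[0,0,0],"yaw":0,"grip":1},{"dp":[0,0,0.006],"yaw":0,"grip":1},{"dp":[0,0,0.006],"yaw":0,"grip":1},{"dp":[0,0,0],"yaw":0,"grip":1}]'
python3 - <<'E'
from h import *
snap('wrist','wrist6.png')
E
python3 -m creep '[{"dp":[0,0,0],"yaw":0,"grip":-1},{"dp":[0,0,0],"yaw":0,"grip":-1},{"dp":[0,0,0],"yaw":0,"grip":-1},{"dp":[0,0,0],"yaw":0,"grip":-1},{"dp":[0,0,0],"yaw":0,"grip":-1}]'
```

```text
time: 6.8
ee_pos: [0.406, -0.2338, 0.0162]
orientation: [-0.001, 0.928, 0.372, -0.001]
contact_force: [-0.8, -0.4, -1.6]
finger_gap: 0.996
time: 7.27
ee_pos: [0.4067, -0.2342, 0.0177]
orientation: [0.0, 0.928, 0.372, 0.0]
contact_force: [0.4, -0.6, 0.3]
finger_gap: 0.299
```

View pics/wrist6.png

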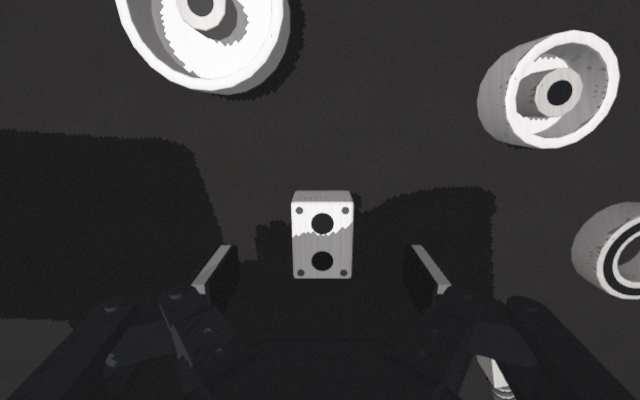

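```bash
python3 -m creep '[{"dp":[0,0,0],"yaw":0,"grip":-1},{"dp":[0,0,0],"yaw":0,"grip":-1},{"dp":[0,0,0],"yaw":0,"grip":-1},{"dp":[0,0,0],"yaw":0,"grip":-1}]'
```

```text
time: 7.6
ee_pos: [0.4066, -0.2342, 0.0176]
orientation: [-0.0, 0.928, 0.372, -0.0]
contact_force: [-0.1, 0.4, -0.1]
finger_gap: 0.002
```

```bash
python3 -m creep '[{"dp":[0,0,0.005],"yaw":0,"grip":-1},{"dp":[0,0,0],"yaw":0,"grip":-1}]';python3 -m creep '[{"dp":[0,0,0.003],"yaw":0,"grip":-1},{"dp":[0,0,0],"yaw":0,"grip":-1}]';python3 -m creep '[{"dp":[0,0,0.002],"yaw":0,"grip":-1},{"dp":[0,0,0],"yaw":0,"grip":-1}]'
python3 - <<'E'
from h import *
snap('wrist','wrist7.png')
E
```

```text
time: 7.77
ee_pos: [0.4063, -0.234, 0.0118]
orientation: [-0.0, 0.928, 0.372, -0.0]
contact_force: [0.5, 0.1, -0.1]
finger_gap: 0.002
time: 7.93
ee_pos: [0.4067, -0.2342, 0.0094]
orientation: [-0.0, 0.928, 0.372, -0.0]
contact_force: [-0.2, 0.3, 0.5]
finger_gap: -0.004
time: 8.1
ee_pos: [0.4069, -0.2344, 0.0092]
orientation: [0.0, 0.928, 0.372, 0.0]
contact_force: [-11.4, 6.1, 33.9]
finger_gap: -0.0
```

View pics/wrist7.png

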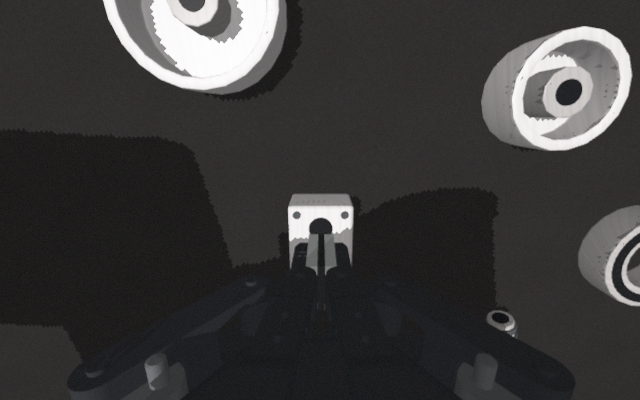

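```bash
python3 -m creep '[{"dp":[0,0,-0.012],"yaw":0,"grip":1},{"dp":[0,0,0],"yaw":0,"grip":1},{"dp":[0,0,0],"yaw":0,"grip":1},{"dp":[0,0,0],"yaw":0,"grip":1},{"dp":[0,0,0],"yaw":0,"grip":1},{"dp":[0,0,0],"yaw":0,"grip":1},{"dp":[0,0,0],"yaw":0,"grip":1},{"dp":[0,0,0],"yaw":0,"grip":1},{"dp":[0,0,0.012],"yaw":0,"grip":1},{"dp":[0,0,0.008],"yaw":0,"grip":1},{"dp":[0,0,0.006],"yaw":0,"grip":1},{"dp":[0,0,0.006],"yaw":0,"grip":1},{"dp":[0,0,0],"yaw":0,"grip":1}]' && python3 -m creep '[{"dp":[0,0,0],"yaw":0,"grip":-1},{"dp":[0,0,0],"yaw":0,"grip":-1},{"dp":[0,0,0],"yaw":0,"grip":-1},{"dp":[0,0,0],"yaw":0,"grip":-1},{"dp":[0,0,0],"yaw":0,"grip":-1},{"dp":[0,0,0],"yaw":0,"grip":-1},{"dp":[0,0,0],"yaw":0,"grip":-1}]'
```

```text
time: 9.23
ee_pos: [0.4061, -0.2338, -0.0136]
orientation: [-0.001, 0.928, 0.372, -0.001]
contact_force: [0.3, 0.3, -0.6]
finger_gap: 1.001
time: 9.82
ee_pos: [0.4069, -0.2343, -0.0118]
orientation: [0.0, 0.928, 0.372, 0.0]
contact_force: [-1.8, 0.4, 6.1]
finger_gap: 0.409
```

```bash
python3 -m creep '[{"dp":[0,0,-0.015],"yaw":0,"grip":-1},{"dp":[0,0,-0.03],"yaw":0,"grip":-1},{"dp":[0,0,-0.03],"yaw":0,"grip":-1},{"dp":[0,0,-0.03],"yaw":0,"grip":-1},{"dp":[0.027,-0.022,0],"yaw":0,"grip":-1},{"dp":[0.027,-0.022,0],"yaw":0,"grip":-1},{"dp":[0.027,-0.022,0],"yaw":0,"grip":-1},{"dp":[0.027,-0.022,0],"yaw":0,"grip":-1},{"dp":[0.027,-0.022,0],"yaw":0,"grip":-1},{"dp":[0.027,-0.022,0],"yaw":0,"grip":-1},{"dp":[0.027,-0.022,0],"yaw":0,"grip":-1},{"dp":[0.027,-0.022,0],"yaw":0,"grip":-1},{"dp":[0.027,-0.022,0],"yaw":0,"grip":-1},{"dp":[0.027,-0.022,0],"yaw":0,"grip":-1},{"dp":[0.027,-0.022,0],"yaw":0,"grip":-1},{"dp":[0.027,-0.022,0],"yaw":0,"grip":-1},{"dp":[0.027,-0.022,0],"yaw":0,"grip":-1},{"dp":[0.026,-0.02,0],"yaw":0,"grip":-1}]' && python3 -m creep '[{"dp":[0,0,0],"yaw":6.3,"grip":-1},{"dp":[0,0,0],"yaw":6.3,"grip":-1},{"dp":[0,0,0],"yaw":6.3,"grip":-1},{"dp":[0,0,0],"yaw":6.3,"grip":-1},{"dp":[0,0,0],"yaw":6.3,"grip":-1},{"dp":[0,0,0],"yaw":6.3,"grip":-1},{"dp":[0,0,0],"yaw":6.3,"grip":-1},{"dp":[0,0,0],"yaw":6.3,"grip":-1},{"dp":[0,0,0],"yaw":0,"grip":-1},{"dp":[0,0,0],"yaw":0,"grip":-1}]'
python3 - <<'E'
from h import *
for c in ('wrist','top'):
  s=snap(c,c+'8.png')
  for n in ('block_nest','oil_block','post_nest','round_nest','long_nest'):
    z=None
    if n=='oil_block': z=robot.get_state()['ee_pos'][2]+.012+.026
    for o in meas(c,n,s,z=z)[:1]: print(c,n,end=' ');show(o)
go(.468,.248,.12,83)
E
```

```text
time: 11.32
ee_pos: [0.4677, 0.2495, 0.0927]
orientation: [-0.0, 0.928, 0.372, 0.0]
contact_force: [0.6, 0.1, -2.2]
finger_gap: 0.408
time: 12.15
ee_pos: [0.468, 0.2474, 0.0926]
orientation: [0.0, 0.998, -0.057, -0.0]
contact_force: [-0.9, 0.3, -1.7]
finger_gap: 0.41
wrist block_nest 0.65 xy [0.4816 0.2451] L 66 W 55 ang 82.4 px [323. 184.]
wrist oil_block 0.9 xy [0.4719 0.2464] L 58 W 36 ang -5.9 px [320. 246.]
wrist post_nest 0.82 xy [0.5909 0.2401] L 75 W 74 ang -88.6 px [303.  64.]
wrist round_nest 0.95 xy [0.4619 0.1448] L 83 W 81 ang 64.3 px [435. 189.]
wrist long_nest 0.66 xy [0.5688 0.1352] L 83 W 57 ang -10.0 px [453.  67.]
top block_nest 0.56 xy [0.4724 0.2452] L 76 W 66 ang -7.5 px [189. 223.]
top oil_block 0.39 xy [0.4891 0.2358] L 29 W 7 ang 81.4 px [176. 214.]
top post_nest 0.75 xy [0.5946 0.2398] L 75 W 72 ang -89.4 px [194. 176.]
top round_nest 0.61 xy [0.4654 0.144 ] L 79 W 79 ang 46.4 px [229. 227.]
top long_nest 0.56 xy [0.584  0.1336] L 111 W 56 ang -10.5 px [233. 181.]
t 12.8 p [0.468  0.2474 0.0926] head -6.7 q6 2.11 gap 0.41 F [ 0.  -0.1 -1.4]
dp -0.0001 -0.0005 -0.0274 yaw 0.2812258146688009
```

View pics/wrist8.png

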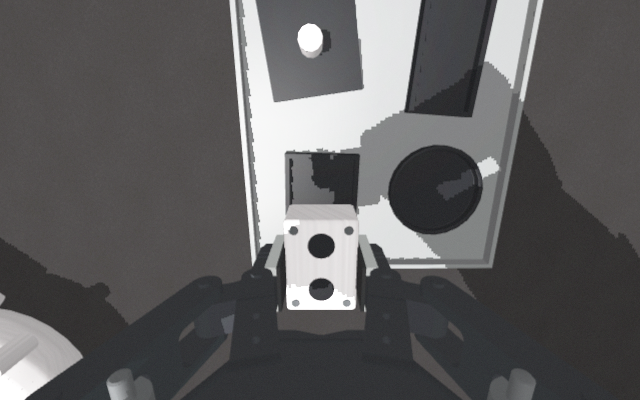

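```bash
python3 -m creep '[{"dp":[0,0,0.03],"yaw":0,"grip":-1},{"dp":[0,0,0.03],"yaw":0,"grip":-1},{"dp":[0,0,0.02],"yaw":0,"grip":-1},{"dp":[0,0,0.01],"yaw":0,"grip":-1},{"dp":[0,0,0.003],"yaw":0,"grip":-1},{"dp":[0,0,0.0015],"yaw":0,"grip":-1},{"dp":[0,0,0],"yaw":0,"grip":-1},{"dp":[0,0,0],"yaw":0,"grip":-1}]'
```

```text
time: 13.42
ee_pos: [0.4687, 0.2478, -0.0007]
orientation: [-0.0, 0.998, -0.059, 0.001]
contact_force: [-0.2, 0.3, -1.1]
finger_gap: 0.407
```

```bash
python3 -m creep '[{"dp":[0,0,0.0015],"yaw":0,"grip":-1},{"dp":[0,0,0],"yaw":0,"grip":-1}]';python3 -m creep '[{"dp":[0,0,0.0015],"yaw":0,"grip":-1},{"dp":[0,0,0],"yaw":0,"grip":-1}]'
```

```text
time: 13.58
ee_pos: [0.4683, 0.2476, -0.0029]
orientation: [-0.0, 0.998, -0.059, 0.0]
contact_force: [0.6, 0.1, -1.5]
finger_gap: 0.409
time: 13.75
ee_pos: [0.4684, 0.2476, -0.0038]
orientation: [-0.0, 0.998, -0.059, 0.0]
contact_force: [-5.4, -1.7, 11.5]
finger_gap: 0.409
```

```bash
python3 -m creep '[{"dp":[0,0,-0.001],"yaw":0,"grip":1},{"dp":[0,0,0],"yaw":0,"grip":1},{"dp":[0,0,0],"yaw":0,"grip":1},{"dp":[0,0,0],"yaw":0,"grip":1},{"dp":[0,0,0],"yaw":0,"grip":1},{"dp":[0,0,0],"yaw":0,"grip":1},{"dp":[0,0,-0.02],"yaw":0,"grip":1},{"dp":[0,0,-0.04],"yaw":0,"grip":1},{"dp":[0,0,-0.04],"yaw":0,"grip":1},{"dp":[0,0,0],"yaw":-6.5,"grip":1},{"dp":[0,0,0],"yaw":-6.5,"grip":1},{"dp":[0,0,0],"yaw":-6.5,"grip":1},{"dp":[0,0,0],"yaw":-6.5,"grip":1},{"dp":[0,0,0],"yaw":-6.5,"grip":1},{"dp":[0,0,0],"yaw":-6.5,"grip":1},{"dp":[0,0,0],"yaw":-6.5,"grip":1},{"dp":[0,0,0],"yaw":-6.5,"grip":1}]' && python3 -m creep '[{"dp":[-0.022,0.028,0],"yaw":0,"grip":1},{"dp":[-0.022,0.028,0],"yaw":0,"grip":1},{"dp":[-0.022,0.028,0],"yaw":0,"grip":1},{"dp":[-0.022,0.028,0],"yaw":0,"grip":1},{"dp":[-0.022,0.028,0],"yaw":0,"grip":1},{"dp":[-0.022,0.028,0],"yaw":0,"grip":1},{"dp":[-0.022,0.028,0],"yaw":0,"grip":1},{"dp":[-0.022,0.028,0],"yaw":0,"grip":1},{"dp":[-0.022,0.028,0],"yaw":0,"grip":1},{"dp":[-0.022,0.028,0],"yaw":0,"grip":1},{"dp":[-0.022,0.028,0],"yaw":0,"grip":1},{"dp":[-0.022,0.028,0],"yaw":0,"grip":1},{"dp":[-0.022,0.028,0],"yaw":0,"grip":1},{"dp":[-0.022,0.028,0],"yaw":0,"grip":1},{"dp":[-0.022,0.028,0],"yaw":0,"grip":1},{"dp":[-0.022,0.028,0],"yaw":0,"grip":1},{"dp":[-0.022,0.028,0],"yaw":0,"grip":1},{"dp":[-0.022,0.028,0],"yaw":0,"grip":1},{"dp":[0,0,0],"yaw":0,"grip":1}]'
python3 - <<'E'
from h import *
s=snap('wrist','wrist9.png')
for n in ('bearing_large','hose_fitting','pulley_small'):
  for o in meas('wrist',n,s)[:3]: print(n,end=' ');show(o)
t=snap('top','top9.png')
for o in meas('top','oil_block',t,z=.034)[:1]: print('block',end=' ');show(o)
go(.5375,-.389,-.02,-45)
E
```

```text
time: 15.17
ee_pos: [0.468, 0.2474, 0.096]
orientation: [-0.0, 0.922, 0.387, -0.0]
contact_force: [-0.5, 0.3, 0.2]
finger_gap: 0.999
time: 16.75
ee_pos: [0.5465, -0.3939, 0.0954]
orientation: [0.0, 0.924, 0.383, -0.0]
contact_force: [-0.7, 0.3, 0.2]
finger_gap: 0.999
bearing_large 0.86 xy [ 0.5352 -0.3904] L 67 W 63 ang 42.6 px [310. 200.]
bearing_large 0.71 xy [ 0.6482 -0.4245] L 67 W 63 ang -71.6 px [427. 142.]
bearing_large 0.64 xy [ 0.5637 -0.4929] L 64 W 61 ang -5.4 px [405. 252.]
hose_fitting 0.85 xy [ 0.4209 -0.4073] L 68 W 25 ang 43.4 px [243. 288.]
pulley_small 0.71 xy [ 0.5455 -0.2616] L 65 W 58 ang -75.0 px [204.  81.]
pulley_small 0.71 xy [ 0.4216 -0.4069] L 69 W 25 ang 44.9 px [243. 290.]
block 0.73 xy [0.4702 0.2443] L 53 W 43 ang -9.0 px [186. 224.]
t 17.1 p [ 0.5476 -0.3874  0.0963] head 45.3 q6 0.11 gap 1.01 F [0.6 0.1 0.2]
dp -0.0083 -0.0061 0.1163 yaw 0.3399542645959741
```

View pics/wrist9.png

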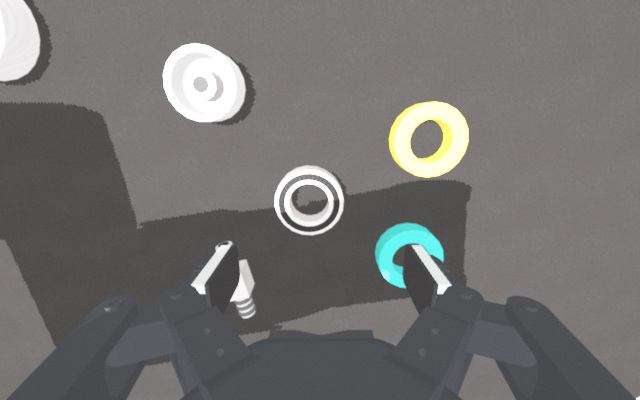

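```bash
python3 -m creep '[{"dp":[-0.0093,-0.0064,0.01],"yaw":0,"grip":1},{"dp":[0,0,0.035],"yaw":0,"grip":1},{"dp":[0,0,0.035],"yaw":0,"grip":1},{"dp":[0,0,0.018],"yaw":0,"grip":1},{"dp":[0,0,0.012],"yaw":0,"grip":1},{"dp":[0,0,0.007],"yaw":0,"grip":1},{"dp":[0,0,0],"yaw":0,"grip":1}]' && python3 -m creep '[{"dp":[0,0,0],"yaw":0,"grip":-1},{"dp":[0,0,0],"yaw":0,"grip":-1},{"dp":[0,0,0],"yaw":0,"grip":-1},{"dp":[0,0,0],"yaw":0,"grip":-1},{"dp":[0,0,0],"yaw":0,"grip":-1},{"dp":[0,0,0],"yaw":0,"grip":-1}]'
```

```text
time: 17.63
ee_pos: [0.5363, -0.3901, -0.0215]
orientation: [-0.0, 0.923, 0.385, -0.0]
contact_force: [0.1, 0.2, 0.6]
finger_gap: 1.002
time: 18.13
ee_pos: [0.5372, -0.3913, -0.0185]
orientation: [0.001, 0.923, 0.385, 0.001]
contact_force: [-1.5, 1.4, 7.5]
finger_gap: 0.694
```

```bash
python3 -m creep '[{"dp":[0,0,-0.015],"yaw":0,"grip":-1},{"dp":[0,0,-0.03],"yaw":0,"grip":-1},{"dp":[0,0,-0.035],"yaw":0,"grip":-1},{"dp":[0,0,-0.035],"yaw":0,"grip":-1},{"dp":[0,0,0],"yaw":0,"grip":-1}]' && python3 -m creep '[{"dp":[0.027,-0.0226,0],"yaw":0,"grip":-1},{"dp":[0.027,-0.0226,0],"yaw":0,"grip":-1},{"dp":[0.027,-0.0226,0],"yaw":0,"grip":-1},{"dp":[0.027,-0.0226,0],"yaw":0,"grip":-1},{"dp":[0.027,-0.0226,0],"yaw":0,"grip":-1},{"dp":[0.027,-0.0226,0],"yaw":0,"grip":-1},{"dp":[0.027,-0.0226,0],"yaw":0,"grip":-1},{"dp":[0.027,-0.0226,0],"yaw":0,"grip":-1},{"dp":[0.027,-0.0226,0],"yaw":0,"grip":-1},{"dp":[0.027,-0.0226,0],"yaw":0,"grip":-1},{"dp":[0.027,-0.0226,0],"yaw":0,"grip":-1},{"dp":[0.027,-0.0226,0],"yaw":0,"grip":-1},{"dp":[0.027,-0.0226,0],"yaw":0,"grip":-1},{"dp":[0.027,-0.0226,0],"yaw":0,"grip":-1},{"dp":[0.027,-0.0226,0],"yaw":0,"grip":-1},{"dp":[0.027,-0.0226,0],"yaw":0,"grip":-1},{"dp":[0.027,-0.0226,0],"yaw":0,"grip":-1},{"dp":[0.025,-0.0226,0],"yaw":0,"grip":-1},{"dp":[0,0,0],"yaw":0,"grip":-1},{"dp":[0,0,0],"yaw":0,"grip":-1}]'
python3 - <<'E'
from h import *
s=snap('wrist','wrist10.png');snap('side','side10.png')
zb=robot.get_state()['ee_pos'][2]+.0205
for n,z in (('bearing_large',zb+.02),('post_nest',.008)):
  for o in meas('wrist',n,s,z=z)[:1]: print(n,end=' ');show(o)
go(.5915,.240,-.011,-45)
E
```

```text
time: 18.55
ee_pos: [0.5388, -0.3926, 0.1038]
orientation: [0.006, 0.923, 0.385, 0.003]
contact_force: [1.7, -0.3, -0.9]
finger_gap: 0.693
time: 20.22
ee_pos: [0.5877, 0.2411, 0.095]
orientation: [0.0, 0.922, 0.386, 0.001]
contact_force: [0.5, 0.2, -2.5]
finger_gap: 0.693
bearing_large 0.95 xy [0.5903 0.2439] L 65 W 59 ang 45.0 px [321. 257.]
post_nest 0.64 xy [0.5912 0.2408] L 75 W 74 ang -88.8 px [323. 192.]
t 20.4 p [0.5881 0.2384 0.0946] head 45.2 q6 1.11 gap 0.69 F [ 0.7  1.  -2.1]
dp 0.0035 0.0013 0.1056 yaw 0.1990192498061134
```

View pics/wrist10.png

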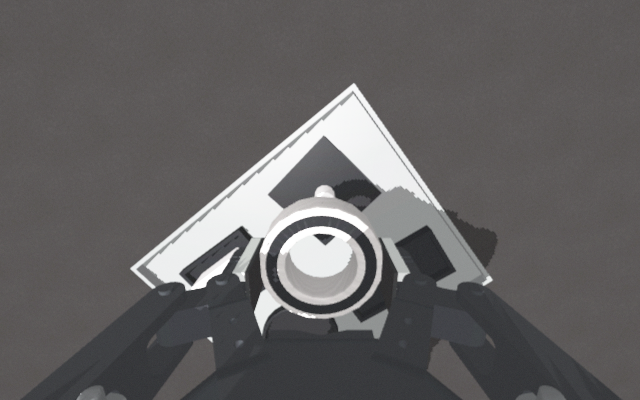

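```bash
python3 -m creep '[{"dp":[0.002,0.001,0.01],"yaw":0,"grip":-1},{"dp":[0,0,0.025],"yaw":0,"grip":-1},{"dp":[0,0,0.02],"yaw":0,"grip":-1},{"dp":[0,0,0.015],"yaw":0,"grip":-1},{"dp":[0,0,0.01],"yaw":0,"grip":-1},{"dp":[0,0,0],"yaw":0,"grip":-1}]' && python3 -m creep '[{"dp":[0,0,0.01],"yaw":0,"grip":-1},{"dp":[0,0,0.008],"yaw":0,"grip":-1},{"dp":[0,0,0.004],"yaw":0,"grip":-1},{"dp":[0,0,0],"yaw":0,"grip":-1},{"dp":[0,0,0],"yaw":0,"grip":-1}]' && python3 -m creep '[{"dp":[0,0,0.002],"yaw":0,"grip":-1},{"dp":[0,0,0],"yaw":0,"grip":-1}]'
```

```text
time: 20.92
ee_pos: [0.5891, 0.2392, 0.0114]
orientation: [-0.0, 0.923, 0.384, -0.002]
contact_force: [-0.2, 0.1, -2.9]
finger_gap: 0.694
time: 21.33
ee_pos: [0.5901, 0.2402, -0.0078]
orientation: [-0.0, 0.923, 0.385, 0.0]
contact_force: [0.9, 0.5, -2.3]
finger_gap: 0.691
time: 21.5
ee_pos: [0.5901, 0.2402, -0.0098]
orientation: [0.0, 0.923, 0.385, 0.0]
contact_force: [-1.2, -0.1, -2.5]
finger_gap: 0.691
```

```bash
python3 -m creep '[{"dp":[0,0,0.0015],"yaw":0,"grip":-1},{"dp":[0,0,0],"yaw":0,"grip":-1}]';python3 -m creep '[{"dp":[0,0,0.0015],"yaw":0,"grip":-1},{"dp":[0,0,0],"yaw":0,"grip":-1}]'
```

```text
time: 21.67
ee_pos: [0.5903, 0.2403, -0.0105]
orientation: [0.0, 0.923, 0.385, 0.0]
contact_force: [-3.5, -1.9, 5.0]
finger_gap: 0.694
time: 21.83
ee_pos: [0.5904, 0.2404, -0.0106]
orientation: [0.0, 0.923, 0.385, 0.0]
contact_force: [-12.8, -4.7, 20.9]
finger_gap: 0.692
```

```bash
python3 -m creep '[{"dp":[0,0,-0.002],"yaw":0,"grip":1},{"dp":[0,0,0],"yaw":0,"grip":1},{"dp":[0,0,0],"yaw":0,"grip":1},{"dp":[0,0,0],"yaw":0,"grip":1},{"dp":[0,0,0],"yaw":0,"grip":1},{"dp":[0,0,-0.02],"yaw":0,"grip":1},{"dp":[0,0,-0.04],"yaw":0,"grip":1},{"dp":[0,0,-0.04],"yaw":0,"grip":1}]' && python3 -m creep '[{"dp":[-0.0257,0.0217,0],"yaw":0,"grip":1},{"dp":[-0.0257,0.0217,0],"yaw":0,"grip":1},{"dp":[-0.0257,0.0217,0],"yaw":0,"grip":1},{"dp":[-0.0257,0.0217,0],"yaw":0,"grip":1},{"dp":[-0.0257,0.0217,0],"yaw":0,"grip":1},{"dp":[-0.0257,0.0217,0],"yaw":0,"grip":1},{"dp":[-0.0257,0.0217,0],"yaw":0,"grip":1},{"dp":[-0.0257,0.0217,0],"yaw":0,"grip":1},{"dp":[-0.0257,0.0217,0],"yaw":0,"grip":1},{"dp":[-0.0257,0.0217,0],"yaw":0,"grip":1},{"dp":[-0.0257,0.0217,0],"yaw":0,"grip":1},{"dp":[-0.0257,0.0217,0],"yaw":0,"grip":1},{"dp":[-0.0257,0.0217,0],"yaw":0,"grip":1},{"dp":[-0.0257,0.0217,0],"yaw":0,"grip":1},{"dp":[-0.0257,0.0217,0],"yaw":0,"grip":1},{"dp":[0,0,0],"yaw":0,"grip":1},{"dp":[0,0,0],"yaw":0,"grip":1}]'
python3 - <<'E'
from h import *
s=snap('wrist','wrist11.png')
for n in ('pulley_small','hose_fitting'):
  for o in meas('wrist',n,s)[:3]: print(n,end=' ');show(o)
t=snap('top','top11.png')
for o in meas('top','bearing_large',t,z=.018,near=[.59,.24])[:1]: print('bearing',end=' ');show(o)
go(.5485,-.262,-.014,-45)
E
```

```text
time: 22.5
ee_pos: [0.5891, 0.2399, 0.0889]
orientation: [-0.0, 0.923, 0.385, -0.002]
contact_force: [0.5, -0.0, 0.2]
finger_gap: 1.0
time: 23.92
ee_pos: [0.5495, -0.2642, 0.0887]
orientation: [-0.0, 0.923, 0.384, -0.0]
contact_force: [0.3, 0.3, -0.4]
finger_gap: 1.0
hose_fitting 0.66 xy [ 0.4486 -0.3632] L 14 W 10 ang -45.0 px [319. 329.]
bearing 0.86 xy [0.5937 0.242 ] L 60 W 60 ang 46.8 px [190. 176.]
t 24.2 p [ 0.5503 -0.2617  0.0892] head 45.4 q6 0.28 gap 1.00 F [ 0.7 -0.6  1. ]
dp -0.0015 -0.001 0.1032 yaw 0.3500364066787256
```

```bash
python3 -m creep '[{"dp":[-0.0015,-0.001,0.03],"yaw":0,"grip":1},{"dp":[0,0,0.03],"yaw":0,"grip":1},{"dp":[0,0,0.02],"yaw":0,"grip":1},{"dp":[0,0,0.014],"yaw":0,"grip":1},{"dp":[0,0,0.009],"yaw":0,"grip":1},{"dp":[0,0,0],"yaw":0,"grip":1}]' && python3 -m creep '[{"dp":[0,0,0],"yaw":0,"grip":-1},{"dp":[0,0,0],"yaw":0,"grip":-1},{"dp":[0,0,0],"yaw":0,"grip":-1},{"dp":[0,0,0],"yaw":0,"grip":-1},{"dp":[0,0,0],"yaw":0,"grip":-1},{"dp":[0,0,0],"yaw":0,"grip":-1}]'
```

```text
time: 24.67
ee_pos: [0.5478, -0.2624, -0.0153]
orientation: [-0.001, 0.923, 0.385, -0.001]
contact_force: [0.1, 0.4, 0.4]
finger_gap: 1.002
time: 25.17
ee_pos: [0.549, -0.2635, -0.0119]
orientation: [0.001, 0.923, 0.385, 0.001]
contact_force: [-3.1, 2.4, 9.2]
finger_gap: 0.642
```

```bash
python3 -m creep '[{"dp":[0,0,-0.015],"yaw":0,"grip":-1},{"dp":[0,0,-0.03],"yaw":0,"grip":-1},{"dp":[0,0,-0.03],"yaw":0,"grip":-1},{"dp":[0,0,-0.03],"yaw":0,"grip":-1},{"dp":[0.019,-0.0292,0],"yaw":0,"grip":-1},{"dp":[0.019,-0.0292,0],"yaw":0,"grip":-1},{"dp":[0.019,-0.0292,0],"yaw":0,"grip":-1},{"dp":[0.019,-0.0292,0],"yaw":0,"grip":-1},{"dp":[0.019,-0.0292,0],"yaw":0,"grip":-1},{"dp":[0.019,-0.0292,0],"yaw":0,"grip":-1},{"dp":[0.019,-0.0292,0],"yaw":0,"grip":-1},{"dp":[0.019,-0.0292,0],"yaw":0,"grip":-1},{"dp":[0.019,-0.0292,0],"yaw":0,"grip":-1},{"dp":[0.019,-0.0292,0],"yaw":0,"grip":-1},{"dp":[0.019,-0.0292,0],"yaw":0,"grip":-1},{"dp":[0.019,-0.0292,0],"yaw":0,"grip":-1},{"dp":[0,0,0],"yaw":0,"grip":-1},{"dp":[0,0,0],"yaw":0,"grip":-1}]'
python3 - <<'E'
from h import *
s=snap('wrist','wrist12.png')
zb=robot.get_state()['ee_pos'][2]+.0125
for n,z in (('pulley_small',zb+.028),('round_nest',.012),('bearing_large',.018),('oil_block',.034)):
  for o in meas('wrist',n,s,z=z)[:1]: print(n,end=' ');show(o)
go(.462,.1455,-.005,-45)
E
```

```text
time: 26.67
ee_pos: [0.4595, 0.1468, 0.0918]
orientation: [0.0, 0.922, 0.386, 0.001]
contact_force: [0.6, -0.4, -1.8]
finger_gap: 0.638
pulley_small 0.74 xy [0.4619 0.1494] L 62 W 54 ang 45.4 px [323. 256.]
round_nest 0.94 xy [0.4707 0.1528] L 82 W 60 ang -48.4 px [324. 187.]
bearing_large 0.72 xy [0.5765 0.226 ] L 59 W 24 ang -44.4 px [360.  17.]
oil_block 0.58 xy [0.4693 0.2455] L 52 W 38 ang -6.0 px [241. 105.]
t 26.9 p [0.4601 0.1445 0.0913] head 45.2 q6 1.01 gap 0.64 F [ 0.4 -0.2 -1. ]
dp 0.0021 0.0007 0.0963 yaw 0.1770540918738277
```

View pics/wrist12.png

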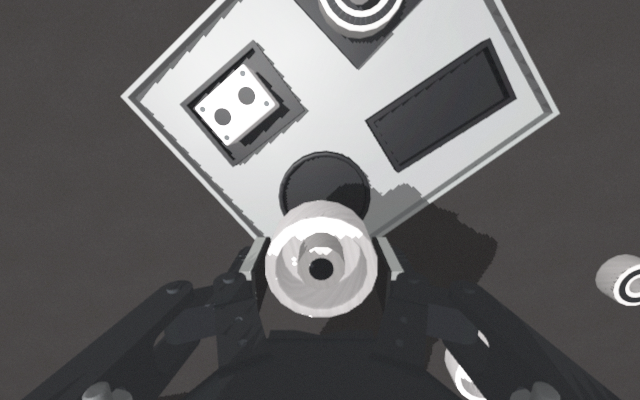

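```bash
python3 -m creep '[{"dp":[0.001,0.001,0.03],"yaw":0,"grip":-1},{"dp":[0,0,0.03],"yaw":0,"grip":-1},{"dp":[0,0,0.018],"yaw":0,"grip":-1},{"dp":[0,0,0.01],"yaw":0,"grip":-1},{"dp":[0,0,0.005],"yaw":0,"grip":-1},{"dp":[0,0,0.001],"yaw":0,"grip":-1},{"dp":[0,0,0],"yaw":0,"grip":-1}]' && python3 -m creep '[{"dp":[0,0,0.0015],"yaw":0,"grip":-1},{"dp":[0,0,0],"yaw":0,"grip":-1}]'&& python3 -m creep '[{"dp":[0,0,0.0015],"yaw":0,"grip":-1},{"dp":[0,0,0],"yaw":0,"grip":-1}]'
```

```text
time: 27.5
ee_pos: [0.4617, 0.1454, -0.0022]
orientation: [0.0, 0.923, 0.385, 0.001]
contact_force: [-0.1, -0.5, -1.6]
finger_gap: 0.635
time: 27.67
ee_pos: [0.4617, 0.1456, -0.0037]
orientation: [0.0, 0.923, 0.385, 0.001]
contact_force: [-0.0, 0.2, -1.5]
finger_gap: 0.644
time: 27.83
ee_pos: [0.4617, 0.1456, -0.0049]
orientation: [0.0, 0.923, 0.385, 0.001]
contact_force: [-2.8, 0.1, 8.6]
finger_gap: 0.641
```

```bash
python3 -m creep '[{"dp":[0,0,-0.001],"yaw":0,"grip":1},{"dp":[0,0,0],"yaw":0,"grip":1},{"dp":[0,0,0],"yaw":0,"grip":1},{"dp":[0,0,0],"yaw":0,"grip":1},{"dp":[0,0,0],"yaw":0,"grip":1},{"dp":[0,0,-0.02],"yaw":0,"grip":1},{"dp":[0,0,-0.04],"yaw":0,"grip":1},{"dp":[0,0,-0.04],"yaw":0,"grip":1}]' && python3 -m creep '[{"dp":[-0.0255,0.0223,0],"yaw":0,"grip":1},{"dp":[-0.0255,0.0223,0],"yaw":0,"grip":1},{"dp":[-0.0255,0.0223,0],"yaw":0,"grip":1},{"dp":[-0.0255,0.0223,0],"yaw":0,"grip":1},{"dp":[-0.0255,0.0223,0],"yaw":0,"grip":1},{"dp":[-0.0255,0.0223,0],"yaw":0,"grip":1},{"dp":[-0.0255,0.0223,0],"yaw":0,"grip":1},{"dp":[-0.0255,0.0223,0],"yaw":0,"grip":1},{"dp":[-0.0255,0.0223,0],"yaw":0,"grip":1},{"dp":[-0.0255,0.0223,0],"yaw":0,"grip":1},{"dp":[-0.0255,0.0223,0],"yaw":0,"grip":1},{"dp":[-0.0255,0.0223,0],"yaw":0,"grip":1},{"dp":[-0.0255,0.0223,0],"yaw":0,"grip":1},{"dp":[-0.0255,0.0223,0],"yaw":0,"grip":1},{"dp":[-0.0255,0.0223,0],"yaw":0,"grip":1},{"dp":[-0.0255,0.0223,0],"yaw":0,"grip":1},{"dp":[0,0,0],"yaw":-7,"grip":1},{"dp":[0,0,0],"yaw":-7,"grip":1},{"dp":[0,0,0],"yaw":0,"grip":1},{"dp":[0,0,0],"yaw":0,"grip":1}]'
python3 - <<'E'
from h import *
s=snap('wrist','wrist13.png')
for o in meas('wrist','hose_fitting',s)[:3]: show(o)
t=snap('top','top13.png')
for o in meas('top','pulley_small',t,z=.02,near=[.46,.145])[:1]: print('pulley',end=' ');show(o)
go(.4265,-.396,-.015,-31)
E
```

```text
time: 28.5
ee_pos: [0.4602, 0.1452, 0.0955]
orientation: [-0.0, 0.923, 0.385, -0.002]
contact_force: [0.7, 0.5, 1.0]
finger_gap: 0.999
time: 30.17
ee_pos: [0.4274, -0.3954, 0.0949]
orientation: [-0.0, 0.87, 0.493, -0.0]
contact_force: [-0.2, 0.9, 0.2]
finger_gap: 1.001
0.93 xy [ 0.4248 -0.3973] L 84 W 25 ang 58.9 px [320. 194.]
pulley 0.57 xy [0.4631 0.1466] L 55 W 53 ang -43.6 px [224. 229.]
t 30.4 p [ 0.4276 -0.3952  0.0952] head 59.2 q6 -0.27 gap 1.00 F [-0.1 -0.6 -0.2]
dp -0.0012 -0.0006 0.1102 yaw 0.15378433808224656
```

View pics/wrist13.png

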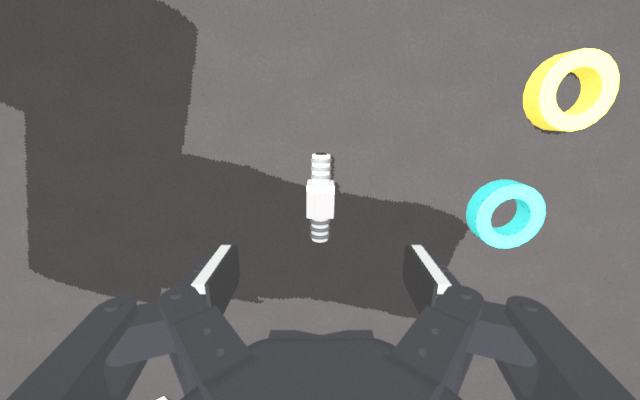

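```bash
python3 -m creep '[{"dp":[-0.0023,-0.0007,0.03],"yaw":0,"grip":1},{"dp":[0,0,0.03],"yaw":0,"grip":1},{"dp":[0,0,0.023],"yaw":0,"grip":1},{"dp":[0,0,0.015],"yaw":0,"grip":1},{"dp":[0,0,0.009],"yaw":0,"grip":1},{"dp":[0,0,0],"yaw":0,"grip":1}]' && python3 -m creep '[{"dp":[0,0,0],"yaw":0,"grip":-1},{"dp":[0,0,0],"yaw":0,"grip":-1},{"dp":[0,0,0],"yaw":0,"grip":-1},{"dp":[0,0,0],"yaw":0,"grip":-1},{"dp":[0,0,0],"yaw":0,"grip":-1},{"dp":[0,0,0],"yaw":0,"grip":-1},{"dp":[0,0,0],"yaw":0,"grip":-1},{"dp":[0,0,0],"yaw":0,"grip":-1},{"dp":[0,0,0],"yaw":0,"grip":-1}]'
```

```text
time: 30.87
ee_pos: [0.4252, -0.3963, -0.0135]
orientation: [-0.001, 0.869, 0.494, -0.0]
contact_force: [-0.3, -0.3, 0.5]
finger_gap: 0.998
time: 31.62
ee_pos: [0.4261, -0.3975, -0.0111]
orientation: [0.001, 0.869, 0.494, 0.0]
contact_force: [-0.7, 0.1, 6.0]
finger_gap: 0.266
```

```bash
python3 -m creep '[{"dp":[0,0,-0.015],"yaw":0,"grip":-1},{"dp":[0,0,-0.03],"yaw":0,"grip":-1},{"dp":[0,0,-0.03],"yaw":0,"grip":-1},{"dp":[0,0,-0.03],"yaw":0,"grip":-1},{"dp":[0.0335,-0.0087,0],"yaw":0,"grip":-1},{"dp":[0.0335,-0.0087,0],"yaw":0,"grip":-1},{"dp":[0.0335,-0.0087,0],"yaw":0,"grip":-1},{"dp":[0.0335,-0.0087,0],"yaw":0,"grip":-1},{"dp":[0.0335,-0.0087,0],"yaw":0,"grip":-1},{"dp":[0.0335,-0.0087,0],"yaw":0,"grip":-1},{"dp":[0.0335,-0.0087,0],"yaw":0,"grip":-1},{"dp":[0.0335,-0.0087,0],"yaw":0,"grip":-1},{"dp":[0.0335,-0.0087,0],"yaw":0,"grip":-1},{"dp":[0.0335,-0.0087,0],"yaw":0,"grip":-1},{"dp":[0.0335,-0.0087,0],"yaw":0,"grip":-1},{"dp":[0.0335,-0.0087,0],"yaw":0,"grip":-1},{"dp":[0.0335,-0.0087,0],"yaw":0,"grip":-1},{"dp":[0.0335,-0.0087,0],"yaw":0,"grip":-1},{"dp":[0.0335,-0.0087,0],"yaw":0,"grip":-1},{"dp":[0.0335,-0.0087,0],"yaw":0,"grip":-1}]' && python3 -m creep '[{"dp":[0,0,0],"yaw":6.9,"grip":-1},{"dp":[0,0,0],"yaw":6.9,"grip":-1},{"dp":[0,0,0],"yaw":6.9,"grip":-1},{"dp":[0,0,0],"yaw":6.9,"grip":-1},{"dp":[0,0,0],"yaw":6.9,"grip":-1},{"dp":[0,0,0],"yaw":6.9,"grip":-1},{"dp":[0,0,0],"yaw":6.9,"grip":-1},{"dp":[0,0,0],"yaw":6.9,"grip":-1},{"dp":[0,0,0],"yaw":6.9,"grip":-1},{"dp":[0,0,0],"yaw":6.9,"grip":-1},{"dp":[0,0,0],"yaw":0,"grip":-1},{"dp":[0,0,0],"yaw":0,"grip":-1}]'
python3 - <<'E'
from h import *
s=snap('wrist','wrist14.png')
zb=robot.get_state()['ee_pos'][2]+.0115
for n,z in (('hose_fitting',zb+.012),('long_nest',.013)):
  for o in meas('wrist',n,s,z=z)[:1]: print(n,end=' ');show(o)
go(.5815,.134,-.003,80)
E
```

```text
time: 33.28
ee_pos: [0.5801, 0.1365, 0.0932]
orientation: [0.0, 0.869, 0.494, -0.0]
contact_force: [0.9, 0.5, -0.8]
finger_gap: 0.268
time: 34.28
ee_pos: [0.5799, 0.1347, 0.0931]
orientation: [0.0, 0.997, -0.083, -0.0]
contact_force: [0.6, -0.0, -0.8]
finger_gap: 0.264
hose_fitting 0.83 xy [0.5788 0.1341] L 88 W 26 ang -10.8 px [321. 242.]
long_nest 0.86 xy [0.5904 0.1311] L 90 W 53 ang -10.7 px [323. 193.]
t 34.4 p [0.5799 0.1348 0.0931] head -9.5 q6 1.90 gap 0.27 F [-0.4  0.2 -0.8]
dp 0.0017 0.0005 0.0961 yaw 0.45014944947308777
```

View pics/wrist14.png

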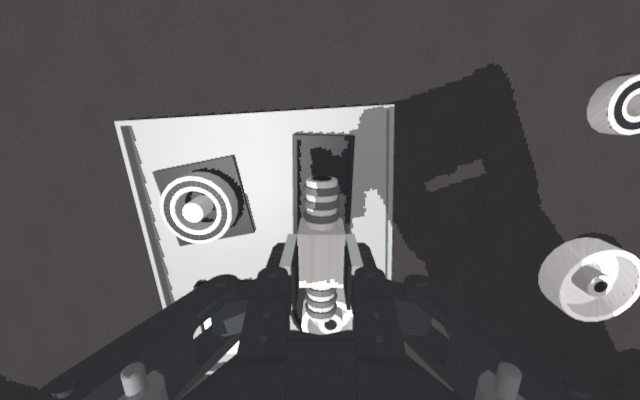

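```bash
python3 -m creep '[{"dp":[0.002,0.001,0.03],"yaw":0.8,"grip":-1},{"dp":[0,0,0.03],"yaw":0,"grip":-1},{"dp":[0,0,0.018],"yaw":0,"grip":-1},{"dp":[0,0,0.01],"yaw":0,"grip":-1},{"dp":[0,0,0.005],"yaw":0,"grip":-1},{"dp":[0,0,0],"yaw":0,"grip":-1},{"dp":[0,0,0],"yaw":0,"grip":-1}]' && python3 -m creep '[{"dp":[0,0,0.0015],"yaw":0,"grip":-1},{"dp":[0,0,0],"yaw":0,"grip":-1}]'&& python3 -m creep '[{"dp":[0,0,0.0015],"yaw":0,"grip":-1},{"dp":[0,0,0],"yaw":0,"grip":-1}]'
```

```text
time: 35.02
ee_pos: [0.5824, 0.1336, 0.0011]
orientation: [-0.0, 0.996, -0.091, 0.001]
contact_force: [-0.7, -0.0, -1.6]
finger_gap: 0.265
time: 35.18
ee_pos: [0.5822, 0.1335, -0.0005]
orientation: [-0.0, 0.996, -0.092, 0.001]
contact_force: [0.6, -0.3, -0.1]
finger_gap: 0.265
time: 35.35
ee_pos: [0.5818, 0.1334, -0.0027]
orientation: [-0.0, 0.996, -0.092, 0.0]
contact_force: [0.0, 0.1, 0.1]
finger_gap: 0.265
```

```bash
python3 -m creep '[{"dp":[0,0,0.001],"yaw":0,"grip":-1},{"dp":[0,0,0],"yaw":0,"grip":-1}]'
```

```text
time: 35.52
ee_pos: [0.582, 0.1334, -0.003]
orientation: [-0.0, 0.996, -0.092, 0.0]
contact_force: [-4.2, -0.3, 9.1]
finger_gap: 0.266
```

Seated. I'll release, lift, back off, and check.

```bash
python3 -m creep '[{"dp":[0,0,-0.001],"yaw":0,"grip":0.3},{"dp":[0,0,0],"yaw":0,"grip":0.3},{"dp":[0,0,0],"yaw":0,"grip":0.3},{"dp":[0,0,0],"yaw":0,"grip":0.3},{"dp":[0,0,-0.02],"yaw":0,"grip":0.3},{"dp":[0,0,-0.04],"yaw":0,"grip":0.3},{"dp":[0,0,-0.04],"yaw":0,"grip":0.3},{"dp":[-0.03,0,-0.02],"yaw":0,"grip":0.3},{"dp":[-0.03,0,-0.02],"yaw":0,"grip":0.3},{"dp":[-0.03,0,-0.01],"yaw":0,"grip":0.3},{"dp":[-0.03,0,0],"yaw":0,"grip":0.3},{"dp":[-0.03,0,0],"yaw":0,"grip":0.3},{"dp":[-0.03,0,0],"yaw":0,"grip":0.3},{"dp":[0,0,0],"yaw":0,"grip":0.3},{"dp":[0,0,0],"yaw":0,"grip":0.3}]'
python3 - <<'E'
from h import *
for c in('wrist','top','side'):
  s=snap(c,c+'15.png')
  for n,z,nr in (('bearing_large',.018,(.591,.24)),('post_nest',.008,None),('pulley_small',.021,(.462,.145)),('round_nest',.012,None),('hose_fitting',.02,None),('long_nest',.013,None),('oil_block',.021,(.469,.247)),('block_nest',.012,None),('bearing_small',.01,(.616,-.125)),('pulley_large',.014,(.456,-.109))):
    for o in meas(c,n,s,z=z,near=nr)[:1]: print(c,n,end=' ');show(o)
E
```

```text
time: 36.77
ee_pos: [0.4043, 0.1666, 0.1478]
orientation: [-0.0, 0.996, -0.091, 0.001]
contact_force: [-0.0, -0.4, 0.4]
finger_gap: 0.651
wrist bearing_large 0.94 xy [0.5752 0.2445] L 67 W 31 ang 79.6 px [200.  20.]
wrist post_nest 0.64 xy [0.5702 0.2402] L 75 W 33 ang -87.9 px [211.  34.]
wrist pulley_small 0.71 xy [0.4604 0.1448] L 58 W 57 ang 79.8 px [330. 127.]
wrist round_nest 0.8 xy [0.4621 0.1448] L 81 W 80 ang -52.8 px [331. 124.]
wrist hose_fitting 0.92 xy [0.5563 0.1377] L 29 W 24 ang -10.3 px [321.  20.]
wrist long_nest 0.96 xy [0.55   0.1391] L 54 W 46 ang 79.6 px [319.  25.]
wrist oil_block 0.65 xy [0.4677 0.2481] L 52 W 43 ang -7.3 px [226. 136.]
wrist block_nest 0.71 xy [0.4683 0.2464] L 81 W 68 ang -8.0 px [232. 132.]
wrist pulley_large 0.64 xy [ 0.4543 -0.1114] L 96 W 82 ang -86.4 px [584.  81.]
top bearing_large 0.61 xy [0.5944 0.2415] L 64 W 62 ang 2.2 px [191. 175.]
top post_nest 0.59 xy [0.5948 0.2204] L 72 W 35 ang 0.3 px [200. 177.]
top pulley_small 0.93 xy [0.4644 0.1464] L 59 W 54 ang -89.3 px [225. 226.]
top round_nest 0.64 xy [0.4654 0.144 ] L 83 W 79 ang -
[... 369 characters left out ...]
ang 45.7 px [326. 229.]
side bearing_large 0.67 xy [0.5905 0.2428] L 67 W 59 ang -41.6 px [215. 261.]
side post_nest 0.92 xy [0.5638 0.2427] L 73 W 34 ang 89.4 px [222. 270.]
side pulley_small 0.69 xy [0.4554 0.146 ] L 63 W 61 ang 77.1 px [277. 263.]
side round_nest 0.64 xy [0.4531 0.1521] L 81 W 70 ang 52.7 px [279. 269.]
side hose_fitting 0.71 xy [0.5833 0.1338] L 83 W 30 ang -20.9 px [247. 234.]
side long_nest 0.74 xy [0.5806 0.1509] L 114 W 25 ang -11.8 px [244. 239.]
side oil_block 0.9 xy [0.467  0.2483] L 60 W 41 ang -6.5 px [246. 290.]
side block_nest 0.96 xy [0.4659 0.2489] L 83 W 66 ang -8.7 px [246. 292.]
side pulley_large 0.49 xy [ 0.43   -0.0817] L 47 W 19 ang 51.0 px [341. 218.]
```

View pics/wrist15.png

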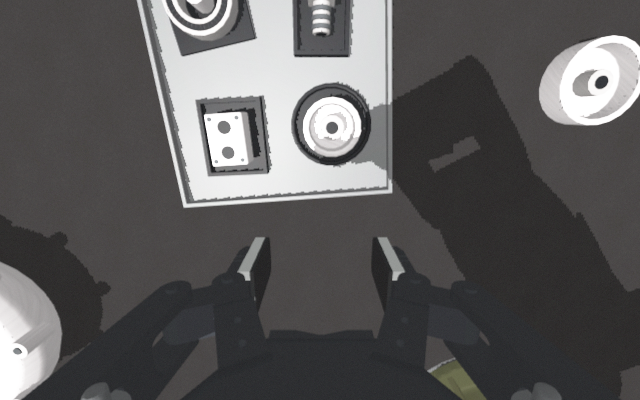

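```bash
python3 -c "
import cv2
a=cv2.imread('pics/side15.png');cv2.imwrite('pics/s15c.png',cv2.resize(a[200:330,160:330],None,fx=4,fy=4,interpolation=3))"
```

```text
(no output)
```

View pics/s15c.png

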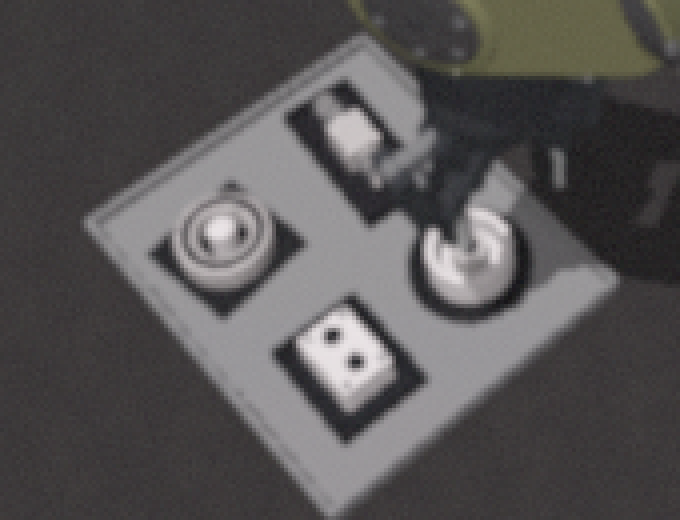

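The side crop shows the bearing over the post at (222,240), the block in its pocket at (345,355), the pulley in the dish at (465,255) and the fitting in the trough at (352,140). All four lie flat, so I'm handing in.

```bash
python3 -c "
from station import robot
print(robot.sign_off())"
```

```text
the job is handed in; nothing more can be done
None
```

All four parts are in the tray and the job is handed in at about 37 s of the 102 s; sign-off reported no verdict. The bearing is over the post, the pulley open side up in the dish, the fitting in the trough, and the block holes up in its pocket.

- **Set-down:** I lowered each part until the force reading showed contact. Contact came 7–8 mm above the pick height, matching the insert floors. I then released it and backed the gripper away.
- **Last picture checks:** The bearing, pulley and block measured within about 5 mm of their insert centres, and the block's angle within about 2° of its pocket's. The final side view shows all four parts lying flat.
- **Look-alikes:** From the top camera the small bearing and large pulley are within 2 mm of where they started.

Where checks failed or disagreed:
- **Fingertips:** The fingertips are about 17 mm behind the reported TCP when shut, not 19 mm ahead as described. The first two grasps of the block closed in the air above it. I found the true offset with a light touch of about 36 N on the block's top and grasped lower from then on.
- **Cameras:** The top and side cameras differ by about 6–8 mm in x. I used their mean, which matched the wrist camera.
- **Final detections:**
  - The top camera did not find the fitting at the end. The side camera put it about 2 mm from the trough centre, at −21° against the trough's −10°, where its masks are skewed by part height. In the hand it measured −10.8°.
  - The last side mask of the large pulley was partly hidden and cannot be relied on.
  - Some masks of the post, trough and dish inserts were partly hidden, so I used their earlier poses.

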